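# Put the quatrefoil printing block back in its labelled bay

### The arm

A 6-joint arm with a two-finger parallel gripper is mounted at the origin on the work surface. World frame = base frame: x ahead of the robot, y to its left, z up, the work surface at z = 0. Lengths are in mm, angles in rad, forces in N, time in s.
With the tool pointing down it reaches from about 275 to 1000 mm from the base axis. Payload 8.4 kg.
Tool frame: the origin (TCP) lies on the centre line of the jaws, within the pads' length; the fingertips stand 14 mm ahead of it and the grasp point (between the pads) lies 5 mm behind it; z points along the fingers, y is the line along which they close (so a half turn about z gives the same grasp; the last joint's range is limited). The gripper opens to 85 mm and grips with 20 to 120 N. Pads are 22 mm wide; open, the fingers measure 114 mm over their backs; the gripper's body (76 mm by 85 mm) begins 54 mm behind the grasp point. The pads swing forward as they close: fully open they stand 13 mm farther back than shut.
Start: joints at [1.223, 0.353, 1.633, -0, 1.155, -0.002], TCP at [211.842, 588.006, 245.281] pointing down, gripper open.
Joint ranges: [-2.63, 2.63], [-0.92, 2.1], [0.06, 2.66], [-1.3, 4.44], [0, 2.69], [-3.02, 3.02]. Speed limits (rad/s): [2.22, 2.22, 2.79, 3.14, 3.14, 3.14].

### API

Orientations are given as [roll, pitch, yaw] about the fixed x, y, z axes, in that order (R = Rz(yaw) Ry(pitch) Rx(roll)).
In Python, from rig import r gives the robot as it stands.
- The arm moves only by the tool step_arm, never from a script. Its argument "plan" is text: rows parted by semicolons, each of 7 numbers parted by spaces: the turn, a rotation vector about the world's x, y, z in degrees, then the shift along the world's x, y, z in mm, then the closure in counts, from 0 (fully open) to 255 (shut). In form: rx ry rz x y z hand; .... A call has 1 to 8 rows; each row is the pose to reach, as a shift and turn from the pose commanded when the call began; what a row does not reach only later rows make up. A row lasts 1/10 s, in which the tool goes at most 50 mm and 8.59 degrees, less where a joint would pass 70% of its speed; a pose out of reach is approached as far as the arm can. A call with a gripper value outside its range is refused whole. The fingers move at their own pace and stop on an object; "force" is the grip in N (left out, the last holds). Time passes only in rows, so rows that repeat a pose let the fingers close. It gives the time, the measured TCP pose, the force, the opening and the grip force at its end, in the units of the state.
- r.sense(): the state, without advancing time (a new reading comes with each control period).
- r.grab_frame(name): name is "side" or "top" or "wrist"; returns (picture, depth): 400x640x3 uint8, red, green, blue; 400x640 float32, mm along the optical axis (not along the pixel's ray), 0 where there is no reading.
- r.get_calibration(name): a dict with "K" (3x3 intrinsics, pixels), "k1" (the pictures are not rectified: a ray, as slopes to the right and down, at radius r is drawn at 1 + k1 r^2 times it, then the intrinsics apply), "world_from_camera" (4x4, takes a point from camera to world coordinates). Camera axes: x right, y down, z forward; pixel columns grow to the right and rows downward; lengths in mm; the calibration is good to about 2 mm. A picture is of the moment at which its call begins: read the wrist's pose just before it. get_calibration takes no time and is no camera call; for the wrist camera it gives the pose at the moment of the call.
- r.sign_off(): hands the job in; it is judged then, once.
The state is a dict: "clock": time; "qpos": joint angles; "qvel": joint speeds; "joint_efforts": joint torques, N m; "eef_pos": TCP position; "tcp_rot": TCP orientation; "contact_force": force on the tool from outside, world axes, zero at the start; "wrist_torque": the same for the moment, N m; "opening": opening from 0.0 (shut) to 1.0 (fully open); "grasp_force": force on a finger pad.
Only numpy, scipy, OpenCV 4.12 (cv2) and the standard library are available. Lean on these libraries where they do the work, as an engineer would, in place of code of your own. Each camera call takes 0.05 s, during which the arm holds its last target. There are 200 camera calls.

### The job

Take the four-lobed wooden printing block from the print table by its grip and put it back in its own bay of the sloping rack, the bay whose label shows the same four-lobed outline. Lower it in at the slope of the rack so that it lies flat on the bay's floor between the walls, without letting it drop or topple in, and leave the other two blocks where they are.

Things in the scene. Friction and masses are not known exactly. Their poses are not given: they have to be found in the camera images.
- block_quatrefoil: Dark wooden four-lobed slab 78 x 78 x 22 mm (lobes of 18 mm radius, centred 21 mm out along +-x and +-y). On its back a straight bar grip, 60 mm long (block x), 26 mm wide (block y), its top 58 mm above the underside. 0.1 to 0.21 kg. Origin: centre of the underside; z out of the back through the grip. Starts flat on the table, grip up, at any yaw within 46 degrees.
- slot_quatrefoil: Empty bay of the four-lobed block; its white label shows a dark four-lobed outline 44 mm wide. Origin: centre of the bay's floor, 65 mm above the table; x up the slope, y along the rack, z square out of the floor (30 degrees from vertical). 94 x 94 mm inside, walls 14 mm high, 8 mm thick. The block may lie in it turned any way, grip outward.
- slot_round: Bay of the round block, same size and frame; its label shows a dark disc 44 mm wide. Empty.
- slot_oblong: Bay of the oblong block, same size and frame; its label shows a dark oblong 47 x 26 mm. Holds its block.
- rack: Fixed wooden rack of three bays side by side at 102 mm pitch, 314 mm long, rising at 30 degrees away from its front (rack -x); highest edge about 120 mm up. Labels 50 x 64 mm, 3 to 7 mm high, sit 82 mm up the slope from each bay's centre. Place, yaw and order of bays vary. Origin: on the table below the middle bay's centre; y along the row.
- block_round: Another printing block on the table beyond the first: a disc 78 mm across and 22 mm thick with the same grip, 58 mm high over all. Origin: centre of the underside. Not to be moved.
- block_oblong: A printing block lying in its own bay: 84 x 46 x 22 mm with the same grip, 58 mm high over all. Origin: centre of the underside. Not to be moved.
Mind the look-alikes: they are no part of the job. What is shaped like the block_quatrefoil but turquoise or yellow is not meant.

How it is judged:
By the outcome, as a careful person would: the job done as asked, in the order asked, and still so for the second after the job is handed in, with the robot touching nothing.
It also fails if it takes over 35 s, if anything falls off the work surface, if the arm or the gripper's body presses on something with over 40 N, if the wrist force passes 120 N, or if a joint passes its speed limit or range.

## Working session

There is one attempt and no reset: what is moved stays moved. The work goes in short steps, Python scripts to look and compute and a tool call to move; the robot and the scene stay as the last step left them, time stands still between calls to the robot, and variables do not carry over. Pictures are saved under pics/ and viewed, at most 10 in all, crops included, and the job is handed in when it is done.

Besides the shell and the picture viewer there is one more tool, called after "Emit:" in YAML: its name, and indented under it one key for each argument. step_arm: Moves the arm, as the interface text tells. Its arguments: {"type":"object","properties":{"plan":{"type":"string"},"force":{"type":"number"}},"required":["plan"]}

```bash
mkdir -p pics; cat > h.py <<'E'
import numpy as np, cv2
from rig import r
def save(n,f): 
    c=r.get_calibration(n); p,d=r.grab_frame(n); cv2.imwrite(f'pics/{f}.png',p[:,:,::-1]); np.savez(f'pics/{f}.npz',p=p,d=d,K=c['K'],k1=c['k1'],T=c['world_from_camera'])
def load(f): return np.load(f'pics/{f}.npz')
def rays(z,uv):
    k=float(z['k1']); return cv2.undistortPoints(np.array(uv,float).reshape(-1,1,2),z['K'],np.array([k,0,0,0.])).reshape(-1,2)
def onplane(z,uv,n,d):
    s=rays(z,uv); T=z['T']; D=np.c_[s,np.ones(len(s))]@T[:3,:3].T; o=T[:3,3]
    return o+D*((d-o@n)/(D@n))[:,None]
def cloud(z,uv):
    uv=np.array(uv,int); s=rays(z,uv); dd=z['d'][uv[:,1],uv[:,0]]
    return (np.c_[s,np.ones(len(s))]*dd[:,None])@z['T'][:3,:3].T+z['T'][:3,3], dd
E
python3 - <<'E'
from h import *
for n in ('top','side'): save(n,n+'0')
a=[cv2.imread(f'pics/{n}0.png') for n in('top','side')]
s=r.sense(); print(s)
E
```

```text
{'clock': 0.1, 'qpos': array([ 1.22261660e+00,  3.53614708e-01,  1.63405376e+00, -2.31893222e-05,
        1.15522095e+00, -2.37788733e-03]), 'qvel': array([ 2.04920396e-04, -5.96356751e-04, -1.38726345e-03, -1.70206685e-03,
       -3.83939445e-05,  1.00517594e-03]), 'joint_efforts': array([-5.30449015e-04, -6.06358552e+01, -3.42822039e+01, -3.58239902e-05,
        3.93324124e-03, -2.34503335e-05]), 'eef_pos': array([211.69637844, 587.61453952, 244.61695083]), 'tcp_rot': array([-3.14029585e+00,  1.81197846e-05,  2.79580020e+00]), 'contact_force': array([ 0.61747391,  0.13294713, -0.32403253]), 'wrist_torque': array([-0.04608669,  0.03343149,  0.01581796]), 'grasp_force': 0.0, 'opening': 0.9996260118428062}
```

View pics/top0.png

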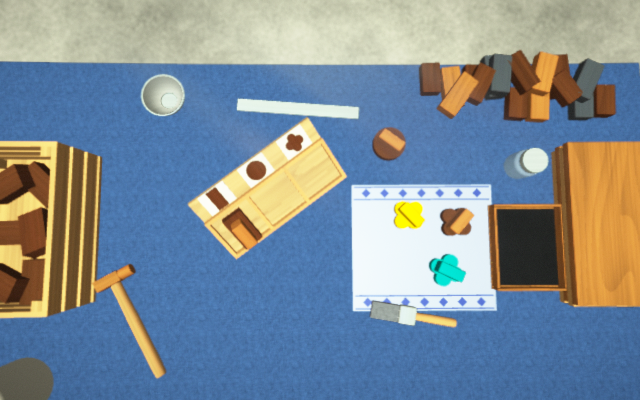

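View pics/side0.png

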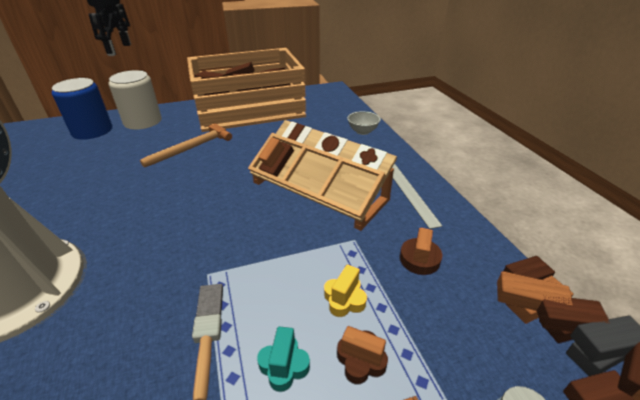

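Top view: the dark brown quatrefoil is at (457,221). Look-alikes are yellow (409,214), turquoise (447,269) and the round block (389,143). The four-lobed label is at (294,142), with its empty bay at about (318,168). By description I choose (457,221).

```bash
python3 - <<'E'
from h import *
z=load('top0'); p=z['p']; T=z['T']; print(T.round(3),z['K'],z['k1'])
cv2.imwrite('pics/crop1.png',cv2.resize(p[100:270,180:500,::-1],None,fx=2.5,fy=2.5,interpolation=cv2.INTER_CUBIC))
def box(u0,u1,v0,v1):
    g=np.mgrid[v0:v1,u0:u1]; return np.c_[g[1].ravel(),g[0].ravel()]
# block: points by height
uv=box(438,478,203,240); P,d=cloud(z,uv); ok=d>0
print('table z',np.median(P[ok][:,2]), 'z pct',np.percentile(P[ok][:,2],[5,50,90,97]))
top=uv[ok&(P[:,2]>48)]; print(len(top)); 
q=onplane(z,cv2.boxPoints(cv2.minAreaRect(top.astype(np.float32))),np.array([0,0,1.]),58); print(q.round(1), q.mean(0))
hs=cv2.cvtColor(p,cv2.COLOR_RGB2HSV)
for u,v in [(457,221),(450,213),(462,216),(318,168),(294,142),(256,170),(217,197)]:
    P1,_=cloud(z,[(u,v)]); print((u,v),p[v,u],P1.round(1))
E
```

```text
[[-5.00000e-03 -9.96000e-01  8.70000e-02  5.37740e+02]
 [-1.00000e+00  3.00000e-03 -1.80000e-02  3.58200e+00]
 [ 1.80000e-02 -8.70000e-02 -9.96000e-01  9.33361e+02]
 [ 0.00000e+00  0.00000e+00  0.00000e+00  1.00000e+00]] [[385.3296582    0.         323.75101909]
 [  0.         385.3296582  197.97277088]
 [  0.           0.           1.        ]] 0.030397930758596654
table z 10.779953645918908 z pct [-1.28123703 10.77995365 57.8219538  59.44681913]
318
[[ 546.6 -295.    58. ]
 [ 592.1 -334.7   58. ]
 [ 573.9 -355.7   58. ]
 [ 528.5 -316.    58. ]] [ 560.26058928 -325.32893907   58.        ]
(457, 221) [237 175  85] [[ 560.8 -314.9   59.6]]
(450, 213) [134  87  58] [[ 580.7 -312.    23.8]]
(462, 216) [239 181  87] [[ 572.2 -327.1   58.5]]
(318, 168) [242 218 137] [[6.825e+02 3.000e-01 6.380e+01]]
(294, 142) [130  71  38] [[731.1  52.1 113.5]]
(256, 170) [136  77  45] [[670.4 133.5 112. ]]
(217, 197) [134  72  41] [[612.5 215.2 112.2]]
```

View pics/crop1.png

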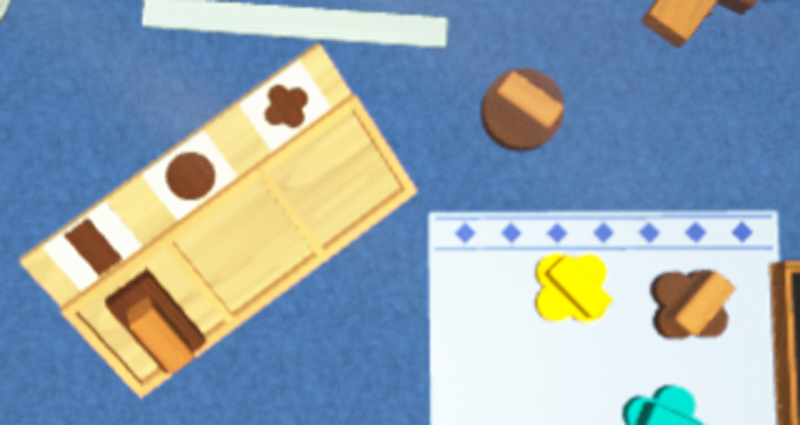

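The crop confirms the brown four-lobed block with its orange bar at crop (690,303). The matching label is at crop (287,105), and that bay is empty. I'll start moving over and refine on the way.

Emit:
step_arm:
  plan: "0 0 -21 152 -400 -20 0;0 0 -21 152 -400 -20 0;0 0 -21 152 -400 -20 0;0 0 -21 152 -400 -20 0;0 0 -21 152 -400 -20 0;0 0 -21 152 -400 -20 0;0 0 -21 152 -400 -20 0;0 0 -21 152 -400 -20 0"

```text
clock: 0.9
eef_pos: [353.9, 212.6, 226.5]
tcp_rot: [3.141, 0.0, 2.43]
contact_force: [1.2, 0.5, 0.4]
opening: 1.001
grasp_force: 0.0
```

```bash
python3 - <<'E'
from h import *
z=load('top0'); p=z['p'].astype(int); z3=np.array([0,0,1.])
g=np.mgrid[110:262,180:352]; uv=np.c_[g[1].ravel(),g[0].ravel()]
c=p[uv[:,1],uv[:,0]]; dark=(c[:,0]<175)&(c[:,0]>c[:,2]+40)
m=np.zeros(p.shape[:2],np.uint8); m[uv[dark][:,1],uv[dark][:,0]]=255
n,l,s,ce=cv2.connectedComponentsWithStats(m)
L=[]
for i in range(1,n):
    if s[i,4]>60: print(ce[i].round(1),s[i,4])
for a in [(294,142),(256,170),(217,197)]:
    i=l[a[1],a[0]]; L.append(onplane(z,[ce[i]],z3,111.)[0])
L=np.array(L); print(L.round(1)); y=L[2]-L[0]; print('len',np.linalg.norm(y)); y/=np.linalg.norm(y); x=np.array([y[1],-y[0],0]); print('x',x,np.degrees(np.arctan2(x[1],x[0])))
# floor plane from depth in empty bays
f=[(u,v) for u in range(308,328) for v in range(160,176)]+[(u,v) for u in range(270,288) for v in range(187,203)]
P,d=cloud(z,f); P=P[d>0]; A=np.c_[P[:,:2],np.ones(len(P))]; co,*_=np.linalg.lstsq(A,P[:,2],rcond=None); print('plane',co, 'slope',np.degrees(np.arctan(np.hypot(*co[:2]))),np.degrees(np.arctan2(co[1],co[0])))
nn=np.array([-co[0],-co[1],1]);nn/=np.linalg.norm(nn); nm=-.5*x+.866*z3
L0=L.mean(0)-y*(L.mean(0)-L[0])@y; L0=L[1]-y*102 if 0 else L[0]
B=L0-82*(.866*x+.5*z3)-5*nm; print('bay from label',B.round(1),'plane z there',co@[B[0],B[1],1])
# bay outline corners (outer rack corners) from full-res: rack silhouette
hs=cv2.cvtColor(z['p'],cv2.COLOR_RGB2HSV)
E
```

```text
[293.8 142.1] 214
[255.7 169.9] 283
[216.9 198.3] 243
[241.1 223.6] 509
[[731.4  52.6 111. ]
 [670.7 134.2 111. ]
 [609.8 215.8 111. ]]
len 203.48981792561065
x [0.80166195 0.59777765 0.        ] 36.710898461867174
plane [   0.46305785    0.34156746 -252.41685982] slope 29.916337324169426 36.413766634051264
bay from label [676.5  11.7  65.7] plane z there 64.84469174503786
```

Emit:
step_arm:
  plan: "0 0 0 196 -513 -45 0;0 0 0 196 -513 -45 0;0 0 0 196 -513 -45 0;0 0 0 196 -513 -45 0;0 0 0 196 -513 -45 0;0 0 0 196 -513 -45 0;0 0 0 196 -513 -45 0;0 0 0 196 -513 -45 0"

```text
clock: 1.7
eef_pos: [496.2, -160.1, 193.6]
tcp_rot: [3.142, -0.0, 2.429]
contact_force: [0.8, 0.4, 0.5]
opening: 1.001
grasp_force: 0.0
```

```bash
python3 -c "
from h import *
print(r.sense()['eef_pos'],r.sense()['qpos'])"
```

```text
[ 496.21352851 -160.10064187  193.61182431] [-3.15046925e-01  2.52176231e-01  1.90387248e+00  1.33125635e-04
  9.85747704e-01 -1.17315897e+00]
```

Emit:
step_arm:
  plan: "0 0 0 54 -141 0 0;0 0 0 54 -141 0 0;0 0 0 54 -141 0 0;0 0 0 54 -141 0 0;0 0 0 54 -141 0 0"

```text
clock: 2.2
eef_pos: [549.6, -299.7, 193.0]
tcp_rot: [-3.141, -0.001, 2.427]
contact_force: [-0.1, 0.5, -1.1]
opening: 0.997
grasp_force: 0.0
```

```bash
python3 - <<'E'
from h import *
print(r.sense()['eef_pos']); save('wrist','w1'); print(r.sense()['eef_pos'])
z=load('w1'); g=np.mgrid[0:400:2,0:640:2]; uv=np.c_[g[1].ravel(),g[0].ravel()]; P,d=cloud(z,uv)
ok=(d>0)&(P[:,2]>50)&(P[:,2]<66)&(np.hypot(P[:,0]-560,P[:,1]+325)<50); t=uv[ok]; print(len(t),np.median(P[ok][:,2]))
rc=cv2.boxPoints(cv2.minAreaRect(t.astype(np.float32))); q=onplane(z,rc,np.array([0,0,1.]),58.); print(rc,q.round(1),q.mean(0))
e=q[1]-q[0];f=q[2]-q[1]; print(np.linalg.norm(e),np.linalg.norm(f),[np.degrees(np.arctan2(a[1],a[0])) for a in(e,f)])
E
```

```text
[ 549.62887902 -299.73806545  193.02927837]
[ 549.34442631 -298.59842013  193.15309646]
400 58.22344243474927
[[292. 180.]
 [318. 180.]
 [318. 238.]
 [292. 238.]] [[ 527.5 -314.5   58. ]
 [ 543.3 -296.2   58. ]
 [ 588.8 -335.8   58. ]
 [ 571.8 -355.4   58. ]] [ 557.85197938 -325.50749491   58.        ]
24.2303894377926 60.29478999309212 [np.float64(49.11034589714365), np.float64(-41.02826286361431)]
```

View pics/w1.png

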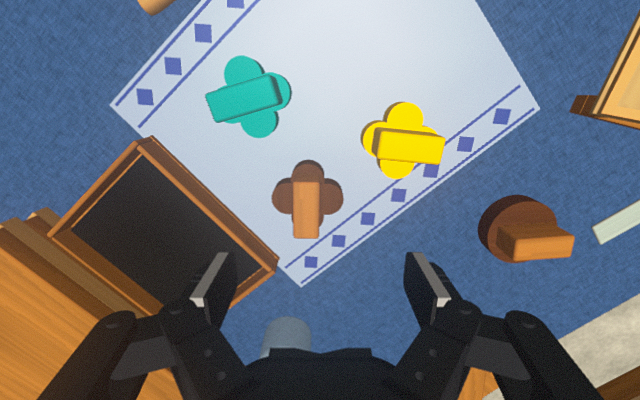

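Wrist view: the brown block sits at (307,210) with its bar parallel to the fingers. Yellow is at (405,140), clear of the descent.

Emit:
step_arm:
  plan: "0 0 0 9 -27 -20 0;0 0 0 9 -27 -60 0;0 0 0 9 -27 -100 0;0 0 0 9 -27 -100 0;0 0 0 9 -27 -120 0;0 0 0 9 -27 -140 0;0 0 0 9 -27 -151 0;0 0 0 9 -27 -151 0"
  force: 40

```text
clock: 3.05
eef_pos: [558.7, -324.9, 43.0]
tcp_rot: [-3.141, -0.001, 2.43]
contact_force: [0.2, -0.2, 0.4]
opening: 0.999
grasp_force: 0.0
```

Emit:
step_arm:
  plan: "0 0 0 0 0 0 120;0 0 0 0 0 0 160;0 0 0 0 0 0 255;0 0 0 0 0 0 255;0 0 0 0 0 0 255;0 0 0 0 0 0 255;0 0 0 0 0 0 255;0 0 0 0 0 0 255"
  force: 50

```text
clock: 3.85
eef_pos: [559.5, -326.2, 43.8]
tcp_rot: [3.141, 0.001, 2.429]
contact_force: [-0.8, -0.5, 6.0]
opening: 0.298
grasp_force: 50.5
```

Emit:
step_arm:
  plan: "0 0 0 0 0 10 255;0 0 0 0 0 40 255;0 0 0 0 0 90 255;0 0 0 0 0 140 255;0 0 0 0 0 190 255;0 0 0 0 0 190 255;0 0 0 0 0 190 255"

```text
clock: 4.55
eef_pos: [559.3, -326.1, 234.5]
tcp_rot: [3.141, 0.003, 2.429]
contact_force: [-1.4, -0.3, -2.1]
opening: 0.298
grasp_force: 49.6
```

```bash
python3 - <<'E'
from h import *
from scipy.spatial.transform import Rotation as R
s=r.sense(); print(s['eef_pos'],s['qpos'],s['contact_force'],s['opening'])
a=np.radians(36.6); x=np.array([np.cos(a),np.sin(a),0]); y=np.array([-x[1],x[0],0]); n=-.5*x+.866*np.array([0,0,1])
R0=R.from_euler('xyz',s['tcp_rot']); Rt=R.from_rotvec(-y*np.pi/6)
for k in (1,): print((Rt*R.from_euler('z',32.6,degrees=True)).as_rotvec(degrees=True))
B=np.array([676.5,11.7,65.3])
for h in (44,60,80,120): print(h,(B+n*h).round(1),(B+n*h-s['eef_pos']).round(1))
E
```

```text
[ 559.34119971 -326.09130416  234.5367883 ] [-5.30140143e-01  3.95925657e-01  1.59474051e+00  8.26880905e-06
  1.14837251e+00 -1.38861616e+00] [-1.37980822 -0.32930757 -2.09569496] 0.2976033277158334
[ 10.54714411 -28.51263543  31.84376416]
44 [658.8  -1.4 103.4] [  99.5  324.7 -131.1]
60 [652.4  -6.2 117.3] [  93.1  319.9 -117.3]
80 [644.4 -12.1 134.6] [  85.   313.9 -100. ]
120 [628.3 -24.1 169.2] [ 69.  302.  -65.3]
```

Emit:
step_arm:
  plan: "10.5 -28.5 31.8 69 302 -65 255;10.5 -28.5 31.8 69 302 -65 255;10.5 -28.5 31.8 69 302 -65 255;10.5 -28.5 31.8 69 302 -65 255;10.5 -28.5 31.8 69 302 -65 255;10.5 -28.5 31.8 69 302 -65 255;10.5 -28.5 31.8 69 302 -65 255;10.5 -28.5 31.8 69 302 -65 255"

```text
clock: 5.35
eef_pos: [625.7, -20.9, 164.6]
tcp_rot: [2.756, 0.356, 2.929]
contact_force: [-0.3, -0.4, -1.7]
opening: 0.289
grasp_force: 49.6
```

Emit:
step_arm:
  plan: "0 0 0 0 0 0 255;0 0 0 0 0 0 255"

```text
clock: 5.55
eef_pos: [627.7, -24.7, 167.4]
tcp_rot: [2.756, 0.362, 2.925]
contact_force: [0.2, -1.0, -1.4]
opening: 0.294
grasp_force: 49.6
```

```bash
python3 - <<'E'
from h import *
from scipy.spatial.transform import Rotation as R
s=r.sense(); print(s['eef_pos'],s['qpos'],s['opening'])
Rm=R.from_euler('xyz',s['tcp_rot']).as_matrix(); a=np.radians(36.6); x=np.array([np.cos(a),np.sin(a),0]); y=np.array([-x[1],x[0],0]); n=-.5*x+.866*np.array([0,0,1])
print('tool z',Rm[:,2],'-n',-n,'tool y in rack',Rm[:,1]@y)
save('wrist','w2'); save('side','s2')
E
```

```text
[627.72431166 -24.7157971  167.3627006 ] [-0.24463481  0.33563183  1.98025836  0.73961086  0.60802363 -2.2423325 ] 0.2936352447652358
tool z [ 0.40097027  0.29673973 -0.8666997 ] -n [ 0.40140874  0.29811244 -0.866     ] tool y in rack 0.7084514536447921
```

View pics/w2.png

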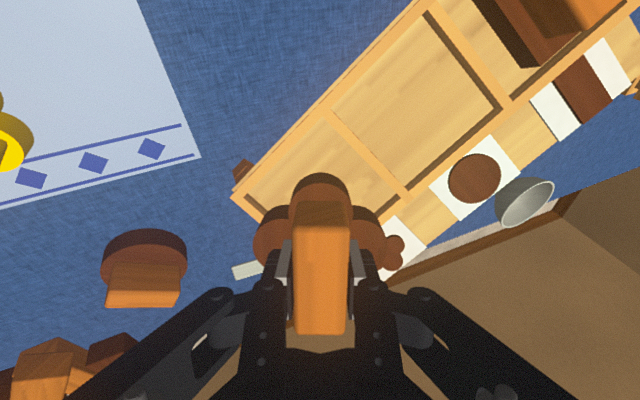

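View pics/s2.png

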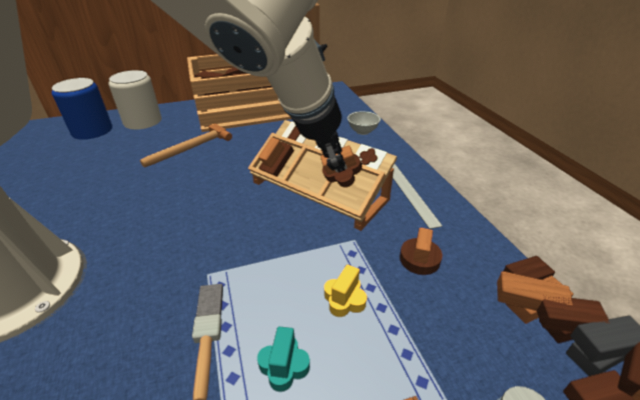

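Wrist view: the block is held at 45° to the bay. The divider wall runs from (330,110) to (407,198) and the front wall corner is near (236,198). I'll check the bay centre against these.

```bash
python3 - <<'E'
from h import *
z=load('w2'); a=np.radians(36.6); x=np.array([np.cos(a),np.sin(a),0]); y=np.array([-x[1],x[0],0]); k=np.array([0,0,1]); n=-.5*x+.866*k; xs=.866*x+.5*k
B=np.array([676.5,11.7,65.3])
uv=[(335,112),(370,150),(400,190),(498,104),(236,198),(290,145),(380,60),(425,12)]
Q=onplane(z,uv,n,n@B+14)-B
for u,q in zip(uv,Q): print(u,'x',round(q@xs,1),'y',round(q@y,1))
# block: edges of slab top (22 above underside) lobes in view: nearest lobe
s=r.sense(); t=s['eef_pos']-B; print('tcp rack',t@xs,t@y,t@n)
c=z['p'][150:290,235:420,::-1]; cv2.imwrite('pics/c2.png',cv2.resize(c,None,fx=4,fy=4)) 
E
```

```text
(335, 112) x -42.6 y 57.7
(370, 150) x -1.8 y 57.2
(400, 190) x 40.9 y 52.6
(498, 104) x 40.4 y 149.8
(236, 198) x -51.0 y -50.0
(290, 145) x -49.5 y 14.9
(380, 60) x -45.9 y 106.2
(425, 12) x -47.0 y 148.6
tcp rack -1.3848671981726923 -0.5859922993653252 119.24355988961845
```

View pics/c2.png

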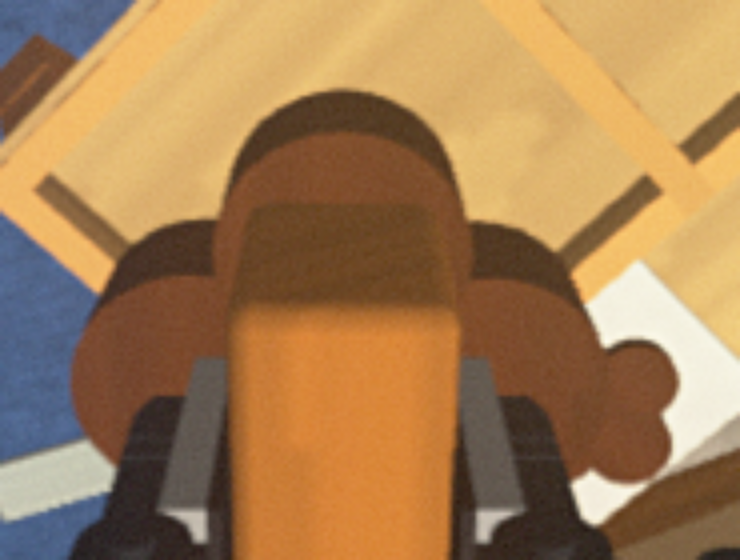

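Bay centre agrees to about 3 mm, with 14 mm of clearance. Lowering square to the floor.

Emit:
step_arm:
  plan: "0 0 0 10 8 -22 255;0 0 0 19 15 -41 255;0 0 0 23 17 -49 255;0 0 0 25 19 -54 255;0 0 0 26 20 -57 255;0 0 0 27 20.5 -59 255;0 0 0 27 20.5 -59 255"

```text
clock: 6.35
eef_pos: [655.2, -3.6, 109.3]
tcp_rot: [2.756, 0.363, 2.926]
contact_force: [0.5, -0.2, -1.2]
opening: 0.299
grasp_force: 49.7
```

```bash
cat > q.py <<'E'
from h import *
a=np.radians(36.6); x=np.array([np.cos(a),np.sin(a),0]); y=np.array([-x[1],x[0],0]); k=np.array([0,0,1]); n=-.5*x+.866*k; xs=.866*x+.5*k
B=np.array([676.5,11.7,65.3]); s=r.sense(); t=s['eef_pos']-B; print('tcp rack',t@xs,t@y,t@n,'F.n',s['contact_force']@n,s['contact_force'],s['wrist_torque'],s['opening'])
E
python3 q.py
```

```text
tcp rack -0.68386454992973 0.39185759946362997 51.24466221445182 F.n -1.1955644070870408 [ 0.52242431 -0.24902191 -1.22412847] [-0.22351089  0.380362   -0.00502845] 0.29949606339872026
```

Emit:
step_arm:
  plan: "0 0 0 0.8 0.6 -1.7 255;0 0 0 1.6 1.2 -3.4 255;0 0 0 2 1.5 -4.3 255;0 0 0 2 1.5 -4.3 255"

```text
clock: 6.75
eef_pos: [657.0, -1.8, 104.5]
tcp_rot: [2.756, 0.363, 2.926]
contact_force: [0.2, -0.2, -1.9]
opening: 0.294
grasp_force: 49.7
```

```bash
python3 q.py
```

```text
tcp rack -0.909340069136995 0.7365071110982281 45.82612589224776 F.n -1.6578668832370647 [ 0.24392587 -0.23675901 -1.88283338] [-0.21839856  0.28910767 -0.00371289] 0.29398886111244754
```

Emit:
step_arm:
  plan: "0 0 0 0.4 0.3 -0.9 255;0 0 0 0.6 0.45 -1.3 255;0 0 0 0.8 0.6 -1.7 255;0 0 0 0.8 0.6 -1.7 255"

```text
clock: 7.15
eef_pos: [657.8, -1.3, 102.9]
tcp_rot: [2.756, 0.363, 2.926]
contact_force: [-1.0, 0.7, -2.0]
opening: 0.295
grasp_force: 49.8
```

```bash
python3 q.py
```

```text
tcp rack -0.8758634346902667 0.6697658546873616 43.976887687795454 F.n -1.506128748258505 [-1.00992007  0.74278784 -1.95159953] [-0.23956711  0.37882065  0.01668399] 0.2954970617496203
```

Not touching yet, so I'll continue in small steps.

Emit:
step_arm:
  plan: "0 0 0 0.3 0.2 -0.6 255;0 0 0 0.5 0.4 -1.1 255;0 0 0 0.5 0.4 -1.1 255"

```text
clock: 7.45
eef_pos: [657.9, -1.3, 102.9]
tcp_rot: [2.756, 0.363, 2.926]
contact_force: [-13.0, -6.5, 14.9]
opening: 0.294
grasp_force: 52.7
```

```bash
python3 q.py
```

```text
tcp rack -0.8943081813965854 0.6287338407638655 43.895966666736385 F.n 20.00648297257682 [-12.97636843  -6.48730425  14.85416769] [-0.1682878   1.05579731  0.22305636] 0.2936551779823646
```

Contact at 20 N. To stop it sliding when released, I'll ease off the press and bring it down-slope, still gripped, close to the lower wall.

Emit:
step_arm:
  plan: "0 0 0 -0.3 -0.2 0.7 255;0 0 0 -1.5 -1.1 -0.2 255;0 0 0 -3 -2.2 -1.3 255;0 0 0 -4.5 -3.4 -2.4 255;0 0 0 -6 -4.5 -3.5 255;0 0 0 -7.3 -5.4 -4.5 255;0 0 0 -7.3 -5.4 -4.5 255"

```text
clock: 8.15
eef_pos: [652.4, -6.7, 98.6]
tcp_rot: [2.755, 0.365, 2.925]
contact_force: [-1.8, -2.3, 7.5]
opening: 0.294
grasp_force: 50.9
```

```bash
python3 q.py
```

```text
tcp rack -9.609286207516622 -0.3860432937029629 43.958453094241264 F.n 7.911446557206301 [-1.75763341 -2.29667553  7.53031133] [ 0.09010095 -0.0046459   0.02666017] 0.2944215059886832
```

Emit:
step_arm:
  plan: "0 0 0 0 0 0 165;0 0 0 0 0 0 150;0 0 0 0 0 0 130;0 0 0 0 0 0 100;0 0 0 0 0 0 70;0 0 0 0 0 0 70;0 0 0 0 0 0 70"

```text
clock: 8.85
eef_pos: [651.0, -6.3, 97.3]
tcp_rot: [2.756, 0.363, 2.926]
contact_force: [-0.2, -0.9, 0.3]
opening: 0.726
grasp_force: 0.0
```

Emit:
step_arm:
  plan: "0 0 0 -4 -3 8.7 70;0 0 0 -12 -9 26 70;0 0 0 -24 -18 52 70;0 0 0 -40 -30 87 70;0 0 0 -56 -42 121 70;0 0 0 -120 -90 180 70;0 0 0 -120 -90 180 70;0 0 0 -120 -90 180 70"

```text
clock: 9.65
eef_pos: [529.8, -99.1, 281.7]
tcp_rot: [2.759, 0.368, 2.924]
contact_force: [-0.1, 0.1, 0.2]
opening: 0.725
grasp_force: 0.0
```

Emit:
step_arm:
  plan: "0 0 0 -150 120 40 70;0 0 0 -150 120 40 70;0 0 0 -150 120 40 70;0 0 0 -150 120 40 70;0 0 0 -150 120 40 70;0 0 0 -150 120 40 70"

```text
clock: 10.25
eef_pos: [380.8, 24.1, 318.0]
tcp_rot: [2.756, 0.365, 2.927]
contact_force: [-0.6, -1.3, 0.7]
opening: 0.727
grasp_force: 0.0
```

```bash
python3 q.py; python3 - <<'E'
from h import *
exec(open('q.py').read().split('s=r.sense')[0])
B=np.array([676.5,11.7,65.3])
save('top','t3'); z=load('t3'); c=z['p'][100:270,180:500,::-1]; cv2.imwrite('pics/c3.png',cv2.resize(c,None,fx=2.5,fy=2.5))
g=np.mgrid[120:205,285:350]; uv=np.c_[g[1].ravel(),g[0].ravel()]; P,d=cloud(z,uv); q=P-B; X,Y,H=q@xs,q@y,q@n
ok=(d>0)&(abs(X)<47)&(abs(Y)<47); print('grip top',np.percentile(H[ok],[50,90,98]))
for lo,hi in((17,27),(52,63)):
    m=ok&(H>lo)&(H<hi); A=np.c_[X[m],Y[m],np.ones(m.sum())]; print(m.sum(),np.linalg.lstsq(A,H[m],rcond=None)[0],X[m].min(),X[m].max(),Y[m].min(),Y[m].max())
E
```

```text
tcp rack -72.77613413239959 186.2558362516477 333.8376025738309 F.n 1.229142232806385 [-0.6475529  -1.33718879  0.65886401] [-0.17240173  0.16986801  0.02475987] 0.7266391505397262
grip top [10.54618652 57.10881632 59.00806133]
326 [-9.41462295e-03 -2.20956206e-03  2.15256531e+01] -46.40585388661806 19.44707006875504 -34.76800894333859 30.510304393201753
311 [-2.12785775e-02 -2.30585044e-02  5.68382688e+01] -41.10275249789089 15.655141032954688 -30.666716456144325 25.964285331133546
```

View pics/c3.png

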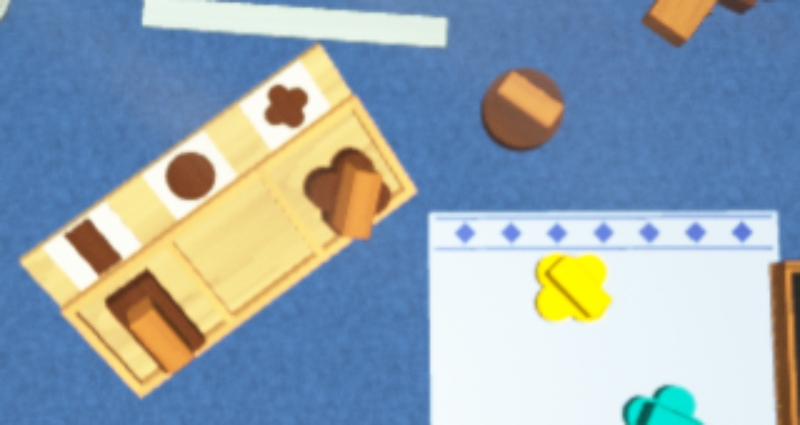

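The picture shows the block at crop (347,193), flat in its bay against the lower wall. Its top is 22 mm and its grip 57–58 mm above the bay floor, with no tilt, and the other blocks have not moved.

```bash
python3 -c "
from rig import r
print(r.sign_off())"
```

```text
the job is handed in; nothing more can be done
None
```

The four-lobed block lies flat in its own bay against the lower wall, the other two blocks have not moved, and the job was handed in at about 10 s on the robot's clock.

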